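Serve a canelé with the tongs at the bookshop coffee counter

ROBOT

A 6-joint arm with a two-finger parallel gripper is mounted at the origin on the work surface. World frame = base frame: x ahead of the robot, y to its left, z up, the work surface at z = 0. Lengths are in m, angles in rad, forces in N, time in s.
With the tool pointing down it reaches from about 0.3 to 0.875 m from the base axis. Payload 6.4 kg.
Tool frame: the origin (TCP) lies at the very end of the fingers, on their centre line; the grasp point (between the pads) lies 19 mm behind it; z points along the fingers, y is the line along which they close (so a half turn about z gives the same grasp; the last joint's range is limited). The gripper opens to 85 mm and grips with 20 to 120 N. Pads are 22 mm wide; open, the fingers measure 114 mm over their backs; the gripper's body (76 mm by 85 mm) begins 54 mm behind the grasp point. The pads swing forward as they close: fully open they stand 13 mm farther back than shut.
Start: joints at [1.038, 0.181, 1.607, -0, 1.354, -0.206], TCP at [0.185, 0.545, 0.231] pointing down, gripper open.
Joint ranges: [-2.99, 2.99], [-0.89, 2.07], [0.3, 2.58], [-1.14, 4.28], [0, 2.63], [-3.12, 3.12]. Speed limits (rad/s): [2.57, 2.57, 3.01, 3.14, 3.14, 3.14].

INTERFACE

Orientations are given as a unit quaternion [w, x, y, z].
In Python, from plant import monitor, cams, order gives the robot as it stands.
- The arm moves only by the tool drive_tool, never from a script. Its argument "deltas" is a list that holds one entry, the list of rows, each a list of 7 numbers: the gripper command: -1 is shut, 1 is fully open, values between are in proportion, then the shift along the tool's x, y, z in mm, then the turn, a rotation vector about the tool's x, y, z in rad. In form: [[[fingers, tx, ty, tz, wx, wy, wz], ...]]. A call has 1 to 12 rows; each row shifts and turns the commanded pose from where the row before left it, along the tool's axes as they then stand; what a row does not reach is not made up. A row lasts 1/8 s, in which the tool goes at most 62.5 mm and 10.7 degrees, less where a joint would pass 70% of its speed; a pose out of reach is approached as far as the arm can. A call is refused whole if a number of a shift passes 62.5 or a number of a turn 0.188, either way. A call with a gripper value outside its range is refused whole. The fingers move at their own pace and stop on an object; "grip_force" is the grip in N (left out, the last holds). Time passes only in rows, so rows that do not move let the fingers close. It gives the time, the measured TCP pose, the force, the opening and the grip force at its end, in the units of the state.
- monitor.state(): the state, without advancing time (a new reading comes with each control period).
- cams.capture(name): name is "side" or "top"; returns a dict with "img" (420x560x3 uint8, red, green, blue), "K" (3x3 intrinsics, pixels), "dist" ([k1, k2, p1, p2, k3] as OpenCV has them; the pictures are not rectified), "extrinsics" (4x4, takes a point from world to camera coordinates). Camera axes: x right, y down, z forward; pixel columns grow to the right and rows downward; lengths in m; the calibration is good to about 2 mm. A picture is of the moment at which its call begins. There is no depth.
- order.close_job(): hands the job in; it is judged then, once.
The state is a dict: "time_s": time; "joint_positions": joint angles; "joint_velocities": joint speeds; "joint_torque": joint torques, N m; "tcp_pos": TCP position; "tcp_rot": TCP orientation; "contact_force": force on the tool from outside, world axes, zero at the start; "ft_torque": the same for the moment, N m; "gripper_width": finger opening in m; "grasp_force": force on a finger pad.
Only numpy, scipy, OpenCV 4.12 (cv2) and the standard library are available. Lean on these libraries where they do the work, as an engineer would, in place of code of your own. Each camera call takes 0.05 s, during which the arm holds its last target. There are 200 camera calls.

TASK

Take the tongs off their wooden rest and use them to lift the canelé, the small dark brown fluted cake, off the serving board; keep the gripper itself off all the pastries, and leave the other pastries, the cup and the plate where they are. Carry the canelé over to the empty white plate and finish holding it there in the tongs, upright, about a hand's breadth above the middle of the plate: do not put it down and do not let go, because I still have to lay a napkin on the plate.

Things in the scene. Friction and masses are not known exactly. Their poses are not given: they have to be found in the camera images.
- tongs_grip (a point): Centre of the grip zone of the tongs: midway between the two black rubber handle sections, half-way up the 18 mm high arms. x points towards the tips, y to the left arm, z up. The rubber sections reach 45 mm to either side along x, with flat upright outer faces, 55 mm apart over the outside here when open. Hinge pin 115 mm behind this point (-x), tip plates' middle 113 mm ahead (+x).
- tongs_left_tip (a point): Middle of the inner face of the left (+y) tip plate, at the arms' mid-height. Each steel tip plate is upright, 45 mm long, 26 mm high, 5 mm thick and reaches 23 mm ahead of this point. Open, the tips are 90 mm apart inside; each mm squeezed at the grip zone closes the tips by 2 mm (50 mm over the handles: 80 mm gap; about 34 mm: closed on the canelé).
- tongs_right_tip (a point): The same for the right (-y) tip plate; the middle between the two tip points is where a held item sits.
- tongs: Sprung steel kitchen tongs, 280 mm long with pull ring, 110 g, mass centre within 15 mm of tongs_grip. They lie level on their side across the rest's two ribs, standing open; the arms close in the horizontal plane. Origin 9 mm below tongs_grip, same axes (hinge cap's frame).
- tongs_left: Left arm of the tongs. Origin on the hinge pin, at the underside of the arms. A spring pushes each arm open again, at the grip zone with about 6 N when open and 8 N when closed on the canelé.
- tongs_right: Right arm of the tongs. Origin on the hinge pin, at the underside of the arms.
- rest_center (a point): Wooden tong rest, fixed, 180 x 120 mm: a base 8 mm thick with two cross ribs, 16 mm wide, tops 24 mm above the counter, centred 78 mm before and behind this point, which lies midway between the ribs at the height of their tops, where the arms of the tongs lie. No side walls. x runs along the tongs.
- board: Serving board of pale wood, fixed, 130 (x) x 320 (y) x 18 mm high, with the three pastries standing in a row along its y, 105 mm apart in any order. Origin at the centre of its underside, on the counter; z up.
- canele: The canelé, the pastry wanted: a dark brown upright fluted cylinder 48 mm in diameter and 46 mm high, 60 g, loose, firm. Origin at the centre of its underside; its z is up.
- canele_center (a point): Centre of the canelé, 23 mm above its underside.
- brioche: Golden round brioche with a small ball on top, 64 mm in diameter, 60 mm high, loose; to be left alone.
- muffin: Pale muffin in a white paper case, 60 mm in diameter, 56 mm high, loose; to be left alone.
- plate: Empty white round plate, 160 mm in diameter, 18 mm high, loose, on the counter; to be left where it is. Origin at the centre of its underside.
- cup: Blue cup with a handle, 72 mm in diameter, 58 mm high, loose, beyond the board; to be left alone.
Not all that is in view belongs to the job. Of the things like the canele, leave any that is red; of the rest the larger one is meant. Several things have the shape of the plate; the one meant has the colours described above.

How it is judged:
By the outcome, as a careful person would: the job done as asked, in the order asked, and still so for the second after the job is handed in, while the arm keeps its last pose, push and grip.
It also fails if it takes over 48 s, if anything falls off the work surface, if the arm or the gripper's body presses on something with over 40 N, if the wrist force passes 120 N, or if a joint passes its speed limit or range.

## Working session

There is one attempt and no reset: what is moved stays moved. The work goes in short steps, Python scripts to look and compute and a tool call to move; the robot and the scene stay as the last step left them, time stands still between calls to the robot, and variables do not carry over. Pictures are saved under pics/ and viewed, at most 10 in all, crops included, and the job is handed in when it is done.

Besides the shell and the picture viewer there is one more tool, called after "Emit:" by a JSON object that holds its "name" and its "arguments". drive_tool: Moves the arm, as the interface text tells. Its arguments: {"type":"object","properties":{"deltas":{"type":"array"},"grip_force":{"type":"number"}},"required":["deltas"]}

```bash
mkdir -p pics; ls; cat > h.py <<'E'
import numpy as np, cv2
from plant import monitor, cams, order
def snap(n,f):
    c=cams.capture(n); cv2.imwrite(f'pics/{f}.png',c['img'][:,:,::-1]); np.savez(f'pics/{f}.npz',**c); return c
def load(f): return dict(np.load(f'pics/{f}.npz'))
def ray(c,px):
    p=cv2.undistortPoints(np.array(px,float).reshape(-1,1,2),c['K'],c['dist']).reshape(-1,2)
    R,t=c['extrinsics'][:3,:3],c['extrinsics'][:3,3]
    d=np.c_[p,np.ones(len(p))]@R
    return -R.T@t,d
def onz(c,px,z):
    o,d=ray(c,px); return o+d*((z-o[2])/d[:,2])[:,None]
def tri(c1,p1,c2,p2):
    o1,d1=ray(c1,[p1]);o2,d2=ray(c2,[p2]);d1=d1[0];d2=d2[0]
    s=np.linalg.lstsq(np.c_[d1,-d2],o2-o1,rcond=None)[0]
    a=o1+s[0]*d1;b=o2+s[1]*d2
    return (a+b)/2,np.linalg.norm(a-b)
def proj(c,P):
    return cv2.projectPoints(np.array(P,float).reshape(-1,1,3),cv2.Rodrigues(c['extrinsics'][:3,:3])[0],c['extrinsics'][:3,3],c['K'],c['dist'])[0].reshape(-1,2)
E
python3 - <<'E'
from h import *
for n in('top','side'):
    c=snap(n,n+'0'); print(n,c['K'][0,0],-c['extrinsics'][:3,:3].T@c['extrinsics'][:3,3],c['extrinsics'][2,:3])
    
print(monitor.state())
E
```

```text
pics
top 417.9114783113077 [0.34078147 0.01300938 1.14652119] [ 0.16732628  0.01294307 -0.98581661]
side 411.74076506309694 [ 0.4487427  -0.58334616  0.79409321] [ 0.09326998  0.64563818 -0.75792616]
{'time_s': 0.1, 'joint_positions': array([ 1.03767579e+00,  1.81433640e-01,  1.60792321e+00,  2.08648596e-07,
        1.35379859e+00, -2.06281990e-01]), 'joint_velocities': array([-8.63158194e-05, -1.34052226e-03, -2.39604342e-03,  9.55354325e-04,
        7.85809660e-04, -2.97388148e-04]), 'joint_torque': array([-3.42421754e-04, -4.45883274e+01, -3.52236485e+01, -3.64920261e-04,
        4.13491638e-03,  1.48514579e-05]), 'tcp_pos': array([0.1843176 , 0.54412904, 0.23048551]), 'tcp_rot': array([-2.82442255e-04,  1.62692841e-01,  9.86676456e-01, -7.28564620e-04]), 'contact_force': array([ 0.0525155 ,  0.93735291, -0.326341  ]), 'ft_torque': array([ 0.02563399, -0.02518932, -0.00420248]), 'grasp_force': 0.0, 'gripper_width': 0.08563895425497664}
```

View pics/top0.png

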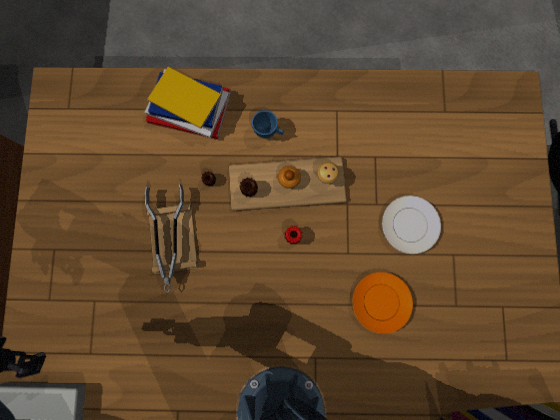

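View pics/side0.png

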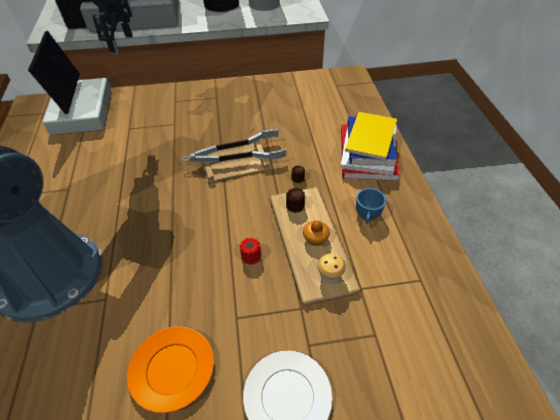

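Top: board row has a dark brown canelé (248,187), brioche (289,177) and muffin (328,172). The tongs are at about (167,230), tips upward, i.e. +x.

Canelé candidates: dark large (248,187), dark small off the board (209,179), red (293,235). The large dark one on the board fits, since red is excluded and it is the larger of the rest. Plates: white (411,225) and orange (382,303); white is meant.

I'll confirm this in one enlarged crop and take the masks.

```bash
python3 - <<'E'
from h import *
T=load('top0');S=load('side0')
a=cv2.resize(T['img'][140:300,135:355],None,fx=3.6,fy=3.6,interpolation=cv2.INTER_CUBIC)
b=cv2.resize(S['img'][110:290,170:370],None,fx=4,fy=3.3,interpolation=cv2.INTER_CUBIC)
cv2.imwrite('pics/cropT.png',cv2.convertScaleAbs(a[:,:,::-1],alpha=1.6)); cv2.imwrite('pics/cropS.png',cv2.convertScaleAbs(b[:590,:,::-1],alpha=1.6))
for n,C in(('T',T),('S',S)):
    im=C['img'];hsv=cv2.cvtColor(im,cv2.COLOR_RGB2HSV);g=im.astype(int)
    masks={'white':((hsv[...,1]<40)&(hsv[...,2]>110)),'dark':(g.max(2)<62)&(g[...,0]>=g[...,2]),'black':g.max(2)<40,'red':(g[...,0]>90)&(g[...,1]<40)&(g[...,2]<40)}
    for k,m in masks.items():
        m=cv2.morphologyEx(m.astype(np.uint8),cv2.MORPH_OPEN,np.ones((2,2)))
        N,l,st,ce=cv2.connectedComponentsWithStats(m)
        for i in range(1,N):
            x,y,w,h,A=st[i]
            if 40<A<8000 and 100<y+h/2<410 and x>130: print(n,k,st[i],ce[i].round(1))
E
```

```text
T white [165 119  47  18 217] [191.7 127.8]
T white [ 383  197   59   58 2656] [412.2 225.4]
T dark [227 109  18   3  47] [235.6 110.1]
T dark [548 146   7   9  48] [550.7 150.1]
T dark [203 173  15  14 173] [209.9 179.6]
T dark [551 175   9  66 273] [555.9 205.3]
T dark [241 179  18  19 258] [249.7 188.2]
T dark [158 202   9   7  55] [161.9 204.7]
T dark [166 226   7  39 197] [168.7 246.6]
T dark [196 238   4  19  54] [197.4 247.3]
T dark [174 269  16  15 160] [180.7 274.9]
T dark [ 212  303   95   73 3237] [259.9 335.6]
T dark [143 320  58  27 777] [174.  331.1]
T dark [311 358  64  25 222] [336.7 362.3]
T dark [ 326  381  234   39 2744] [461.9 406.3]
T black [549 120  11 139 743] [555.6 171. ]
T black [204 175  13  12 105] [210.1 180.6]
T black [243 183  16  14 161] [250.1 189.5]
T black [155 221   5  34  96] [157.1 237.8]
T black [175 220   3  34  99] [176.  236.3]
T black [ 261  374   66   46 1792] [289.2 401.6]
T black [246 397  11  23 146] [252. 406.]
T red [147 116  35  14 140] [160.8 122.5]
T red [286 227  17  17 180] [294.2 235. ]
S white [190 146  30  13 126] [204.5 153.9]
S white [342 151  57  29 769] [369.3 168. ]
S white [253 152  18   4  48] [261.7 153.5]
S white [ 244  352   89   68 5111] [288.2 389.2]
S dark [293 169  13  15 155] [298.8 176.7]
S dark [288 190  17  23 275] [295.4 203.1]
S black [218 142  32   9 122] [232.9 145.7]
S black [220 154  33   8 123] [235.8 157.3]
S black [293 174  12   9  96] [298.6 178. ]
S black [288 198  17  15 186] [295.9 205.8]
S red [344 170  17   5  44] [350.8 172.1]
S red [241 240  20  25 235] [249.9 250.3]
```

View pics/cropT.png

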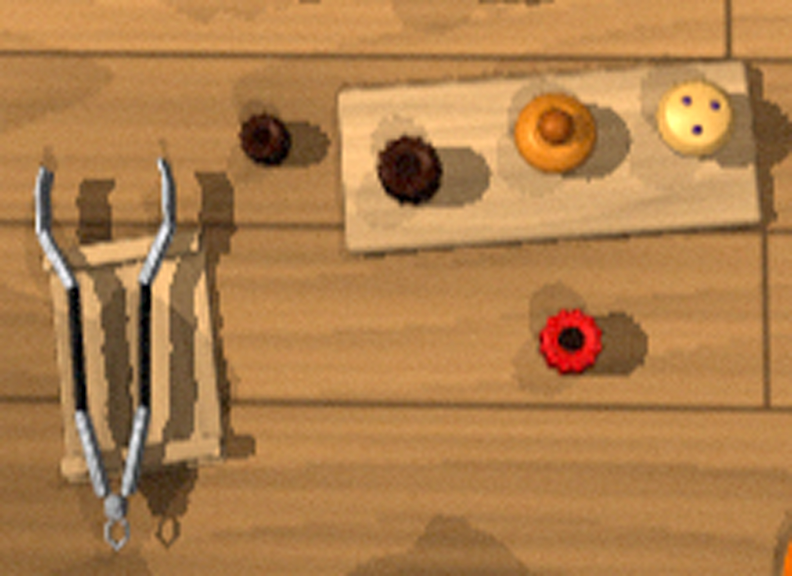

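View pics/cropS.png

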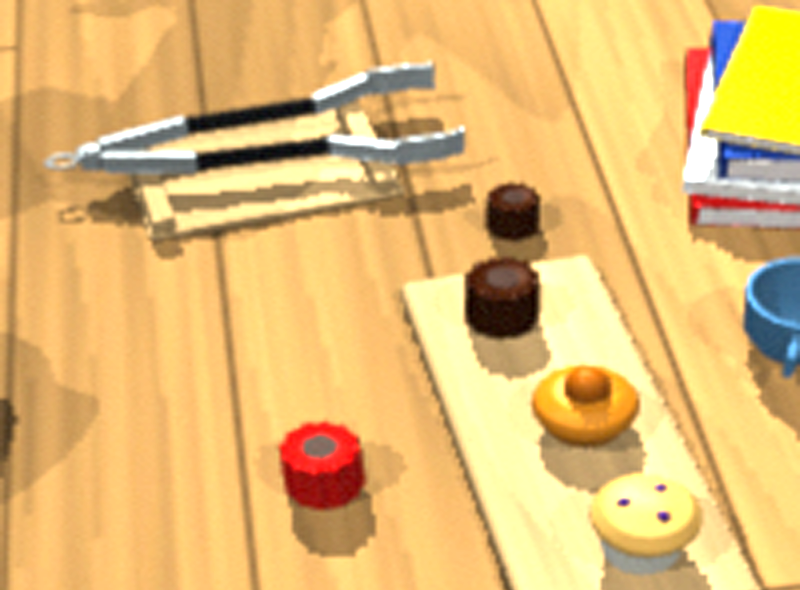

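The crops confirm it: large dark canelé on the board, small dark one beside it on the counter, red one in front. Now I'll triangulate.

```bash
python3 - <<'E'
from h import *
T=load('top0');S=load('side0')
ct=lambda x,y:(135+x/3.6,140+y/3.6); cs=lambda x,y:(170+x/4,110+y/3.3)
for n,a,b in [('rubL',(157.1,237.8),(232.9,145.7)),('rubR',(176,236.3),(235.8,157.3)),
 ('tipL',ct(44,172),cs(432,68)),('tipR',ct(163,161),cs(463,133)),('hingeCap',ct(114,506),cs(90,154)),
 ('canTop',ct(410,168),cs(503,279)),('canCentroid',(249.2,187.7),(295.5,201.5)),('smallTop',ct(265,138),cs(513,196)),('redTop',ct(571,338),cs(320,447)),
 ('boardNL',ct(343,90),cs(585,258)),('boardNR',ct(348,250),cs(405,285))]:
    p,e=tri(T,a,S,b); print(n,(p*1000).round(1),'err',round(e*1000,1))
for z in(0.01,0.018): print('plate',onz(T,[(412.2,225.4)],z)*1e3, onz(S,[(288,397)],z)*1e3)
# plate outlines
for C,n in((T,'T'),(S,'S')):
    im=C['img'];hsv=cv2.cvtColor(im,cv2.COLOR_RGB2HSV)
    m=((hsv[...,1]<45)&(hsv[...,2]>100)).astype(np.uint8)
    m=cv2.morphologyEx(m,cv2.MORPH_OPEN,np.ones((3,3)))
    cs_=max((c for c in cv2.findContours(m,0,1)[0] if c[:,0,0].mean()>240 and c[:,0,1].mean()>190),key=cv2.contourArea)
    q=cs_[:,0].astype(float); q=q[q[:,1]<417]
    P=onz(C,q,0.017)[:,:2]
    A=np.c_[2*P,np.ones(len(P))];s=np.linalg.lstsq(A,(P**2).sum(1),rcond=None)[0]
    print(n,'plate c',s[:2]*1e3,'r',np.sqrt(s[2]+s[0]**2+s[1]**2)*1e3)
E
```

```text
rubL [441.5 336.5  30.3] err 2.1
rubR [445.9 285.6  30.8] err 1.5
tipL [576.1 368.2  41.4] err 2.1
tipR [584.8 278.3  42.3] err 1.0
hingeCap [328.5 303.3  34.8] err 1.3
canTop [578.1  90.6  61.9] err 3.0
canCentroid [579.3  91.4  36.2] err 0.2
smallTop [605.5 203.   36.7] err 2.6
redTop [453.9 -29.5  43.4] err 0.3
boardNL [646.3 147.1  16.2] err 3.0
boardNR [523.7 140.1  12.8] err 2.0
plate [[ 484.43002879 -354.32389006   10.        ]] [[ 486.88453489 -351.0548926    10.        ]]
plate [[ 483.41888311 -351.73822234   18.        ]] [[ 486.49537873 -353.42492983   18.        ]]
T plate c [ 487.28505067 -349.42302282] r 78.21263966187429
S plate c [1030.70487713 -119.82556764] r 227.02267995973943
```

Emit:
{"name": "drive_tool", "arguments": {"deltas": [[[1,0,0,0,0,0,-0.136],[1,0,0,0,0,0,-0.136],[1,0,0,0,0,0,-0.135],[1,-30,-31.5,0,0,0,0],[1,-30,-31.5,0,0,0,0],[1,-30,-31.5,0,0,0,0],[1,-30,-31.5,0,0,0,0],[1,-30,-31.5,30,0,0,0],[1,-30,-31.5,30,0,0,0],[1,-30,-31.5,30,0,0,0],[1,-30,-31.5,30,0,0,0],[1,0,0,0,0,0,0]]], "grip_force": 20}}

```text
time_s: 1.6
tcp_pos: [0.4439, 0.3098, 0.1084]
tcp_rot: [-0.002, -0.038, 0.999, -0.001]
contact_force: [-1.1, -0.1, 0.2]
gripper_width: 0.0856
grasp_force: 0.0
```

```bash
cat >> h.py <<'E'
from scipy.spatial.transform import Rotation as Ro
def rot(s): q=s['tcp_rot']; return Ro.from_quat([q[1],q[2],q[3],q[0]]).as_matrix()
def goal(p,yaw):
    """print the tool-frame shift (mm) and rotvec to put TCP at p with tongs-yaw"""
    s=monitor.state();R=rot(s);c,n=np.cos(yaw),np.sin(yaw)
    G=np.array([[-c,-n,0],[-n,c,0],[0,0,-1.]])
    print('t',round(s['time_s'],2),'tcp',(s['tcp_pos']*1e3).round(1),'F',s['contact_force'].round(1),'w',s['gripper_width'].round(4),'g',s['grasp_force'])
    print('turn',Ro.from_matrix(R.T@G).as_rotvec().round(3),'shift now',(R.T@(np.array(p)-s['tcp_pos'])*1e3).round(1),'shift turned',(G.T@(np.array(p)-s['tcp_pos'])*1e3).round(1))
E
python3 -c "
from h import *
goal([.4435,.312,.011],.08)"
```

```text
Traceback (most recent call last):
  File "h.py", line 26, in goal
    print('t',round(s['time_s'],2),'tcp',(s['tcp_pos']*1e3).round(1),'F',s['contact_force'].round(1),'w',s['gripper_width'].round(4),'g',s['grasp_force'])
                                                                                                         ^^^^^^^^^^^^^^^^^^^^^^^^
AttributeError: 'float' object has no attribute 'round'
```

Emit:
{"name": "drive_tool", "arguments": {"deltas": [[[1,0,2,25,0,0,0],[1,0,0,25,0,0,0],[1,0,0,20,0,0,0],[1,0,0,15,0,0,0],[1,0,0,8,0,0,0],[1,0,0,4,0,0,0],[1,0,0,0,0,0,0]]]}}

```text
time_s: 2.48
tcp_pos: [0.444, 0.3148, 0.0146]
tcp_rot: [0.0, -0.04, 0.999, 0.0]
contact_force: [-0.6, 0.1, 0.2]
gripper_width: 0.0853
grasp_force: 0.0
```

```bash
sed -i "s/s\['gripper_width'\].round(4)/round(float(s['gripper_width']),4)/" h.py
python3 - <<'E'
from h import *
goal([.4435,.312,.011],.08)
a=snap('top','t1')['img'][170:300,110:230];b=snap('side','s1')['img'][90:220,160:310]
o=np.hstack([cv2.resize(a,(400,433)),cv2.resize(b,(400,433))]);cv2.imwrite('pics/v1.png',cv2.convertScaleAbs(o[:,:,::-1],alpha=1.6))
E
```

```text
t 2.48 tcp [444.  314.8  14.6] F [-0.6  0.1  0.2] w 0.0853 g 0.0
turn [0. 0. 0.] shift now [ 0.7 -2.7  3.6] shift turned [ 0.7 -2.7  3.6]
```

View pics/v1.png

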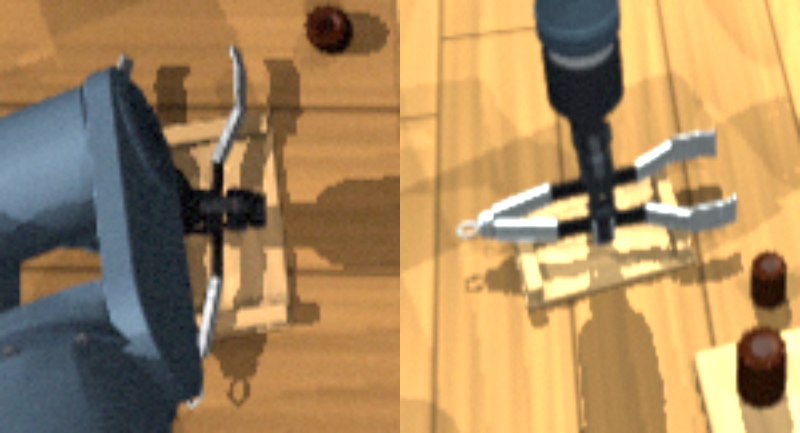

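The fingers straddle the handles midway between the ribs. I'll close to about 49 mm, then lift.

Emit:
{"name": "drive_tool", "arguments": {"deltas": [[[1,0,-2.5,3,0,0,0],[0.6,0,0,0,0,0,0],[0.4,0,0,0,0,0,0],[0.3,0,0,0,0,0,0],[0.2,0,0,0,0,0,0],[0.15,0,0,0,0,0,0],[0.15,0,0,0,0,0,0],[0.15,0,0,0,0,0,0]]], "grip_force": 30}}

```text
time_s: 3.58
tcp_pos: [0.445, 0.3126, 0.0125]
tcp_rot: [0.001, -0.04, 0.999, 0.0]
contact_force: [-1.5, -1.1, 7.9]
gripper_width: 0.0494
grasp_force: 9.3
```

Emit:
{"name": "drive_tool", "arguments": {"deltas": [[[0.15,0,0,-3,0,0,0],[0.15,0,0,-5,0,0,0],[0.15,0,0,-10,0,0,0],[0.15,0,0,-20,0,0,0],[0.15,0,0,-20,0,0,0],[0.15,0,0,-20,0,0,0],[0.15,0,0,-15,0,0,0],[0.15,0,0,-7,0,0,0],[0.15,0,0,0,0,0,0]]]}}

```text
time_s: 4.7
tcp_pos: [0.4442, 0.3122, 0.1116]
tcp_rot: [0.0, -0.04, 0.999, 0.0]
contact_force: [-0.9, 0.0, -0.4]
gripper_width: 0.0492
grasp_force: 6.2
```

```bash
python3 - <<'E'
from h import *
goal([.4664,.0821,.112],.08)
a=snap('top','t2')['img'][160:300,100:240];b=snap('side','s2')['img'][60:220,160:320]
o=np.hstack([cv2.resize(a,(400,400)),cv2.resize(b,(400,400))]);cv2.imwrite('pics/v2.png',cv2.convertScaleAbs(o[:,:,::-1],alpha=1.6))
E
```

```text
t 4.7 tcp [444.2 312.2 111.6] F [-0.9  0.  -0.4] w 0.0492 g 6.168025955557823
turn [0.    0.001 0.   ] shift now [  -3.7 -231.1   -0.4] shift turned [  -3.8 -231.1   -0.4]
```

View pics/v2.png

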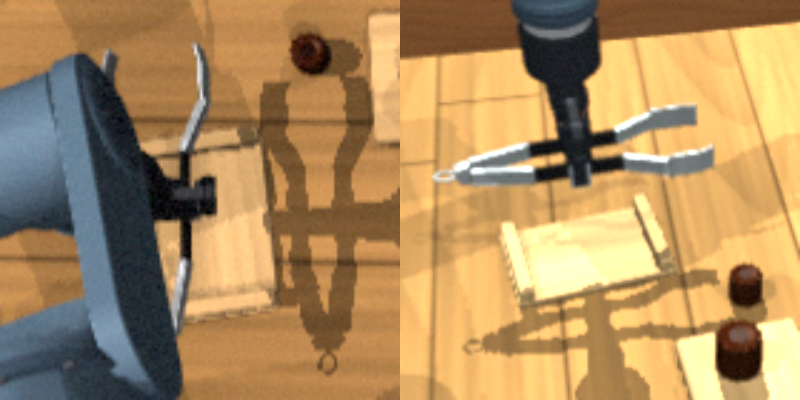

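Tongs lifted, open, and apparently level. I'll check the tip positions quantitatively.

```bash
python3 - <<'E'
from h import *
T=load('t2');S=load('s2')
ct=lambda x,y:(100+x/2.857,160+y/2.857); cs=lambda x,y:(160+(x-400)/2.5,60+y/2.5)
for n,a,b in [('tipR',ct(196,46),cs(712,148)),('tipL',ct(112,54),cs(696,108)),('kneeR',ct(187,152),cs(623,156))]:
    p,e=tri(T,a,S,b); print(n,(p*1000).round(1),'err',round(e*1000,1))
s=monitor.state()['tcp_pos'];
for y in(39,-39): print(s+np.array([136*np.cos(.08)-y*np.sin(.08),136*np.sin(.08)+y*np.cos(.08),30])/1e3)
E
```

```text
tipR [584.1 284.4 142.1] err 0.5
tipL [577.4 357.6 141.2] err 2.4
kneeR [491.5 287.3 141.5] err 1.1
[0.57602768 0.36164567 0.14063432]
[0.58226102 0.28389514 0.14063432]
```

Emit:
{"name": "drive_tool", "arguments": {"deltas": [[[0.15,0,-10,0,0,0,0],[0.15,-1,-25,0,0,0,0],[0.15,-1,-32,0,0,0,0],[0.15,-1,-32,0,0,0,0],[0.15,-1,-32,0,0,0,0],[0.15,0,-32,0,0,0,0],[0.15,0,-32,0,0,0,0],[0.15,0,-22,0,0,0,0],[0.15,0,-10,0,0,0,0],[0.15,0,-4,0,0,0,0],[0.15,0,0,0,0,0,0],[0.15,0,0,0,0,0,0]]]}}

```text
time_s: 6.3
tcp_pos: [0.4664, 0.0828, 0.1112]
tcp_rot: [-0.0, -0.041, 0.999, 0.0]
contact_force: [0.7, 0.2, -1.2]
gripper_width: 0.0491
grasp_force: 6.2
```

```bash
python3 - <<'E'
from h import *
goal([.4664,.0821,.025],.08)
a=snap('top','t3')['img'][130:270,180:320];b=snap('side','s3')['img'][100:300,190:390]
o=np.hstack([cv2.resize(a,(400,400)),cv2.resize(b,(400,400))]);cv2.imwrite('pics/v3.png',cv2.convertScaleAbs(o[:,:,::-1],alpha=1.6))
E
```

```text
t 6.3 tcp [466.4  82.8 111.2] F [ 0.7  0.2 -1.2] w 0.0491 g 6.167306452989578
turn [ 0.    -0.     0.001] shift now [-0.  -0.7 86.2] shift turned [ 0.  -0.7 86.2]
```

View pics/v3.png

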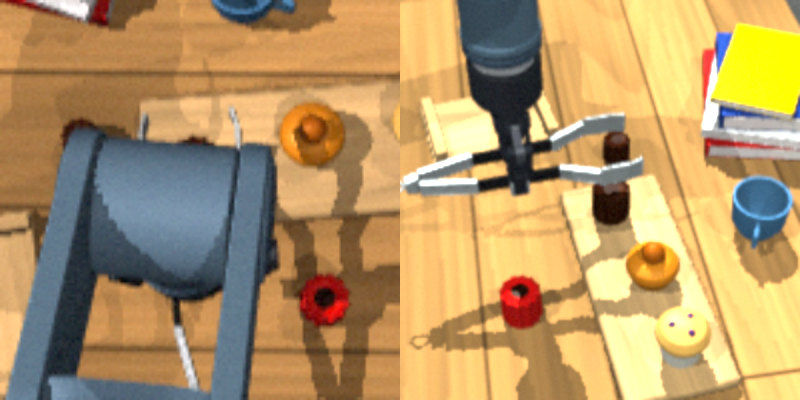

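Top: the tips at (143,118) and (233,112) straddle the canelé at about (195,140) and clear the brioche. Descending.

Emit:
{"name": "drive_tool", "arguments": {"deltas": [[[0.15,0,-0.5,8,0,0,0],[0.15,0,0,15,0,0,0],[0.15,0,0,18,0,0,0],[0.15,0,0,15,0,0,0],[0.15,0,0,12,0,0,0],[0.15,0,0,10,0,0,0],[0.15,0,0,6,0,0,0],[0.15,0,0,2,0,0,0],[0.15,0,0,0,0,0,0]]]}}

```text
time_s: 7.52
tcp_pos: [0.4668, 0.0817, 0.0255]
tcp_rot: [0.0, -0.04, 0.999, -0.0]
contact_force: [0.2, -0.1, -1.6]
gripper_width: 0.0495
grasp_force: 6.2
```

```bash
python3 - <<'E'
from h import *
goal([.4664,.0821,.025],.08)
a=snap('top','t4')['img'][130:270,180:320];b=snap('side','s4')['img'][140:260,230:350]
o=np.hstack([cv2.resize(a,(400,400)),cv2.resize(b,(400,400),interpolation=cv2.INTER_CUBIC)]);cv2.imwrite('pics/v4.png',cv2.convertScaleAbs(o[:,:,::-1],alpha=1.8))
E
```

```text
t 7.53 tcp [466.8  81.7  25.5] F [ 0.2 -0.1 -1.6] w 0.0495 g 6.167441010475159
turn [-0.  0.  0.] shift now [0.4 0.4 0.5] shift turned [0.4 0.4 0.5]
```

View pics/v4.png

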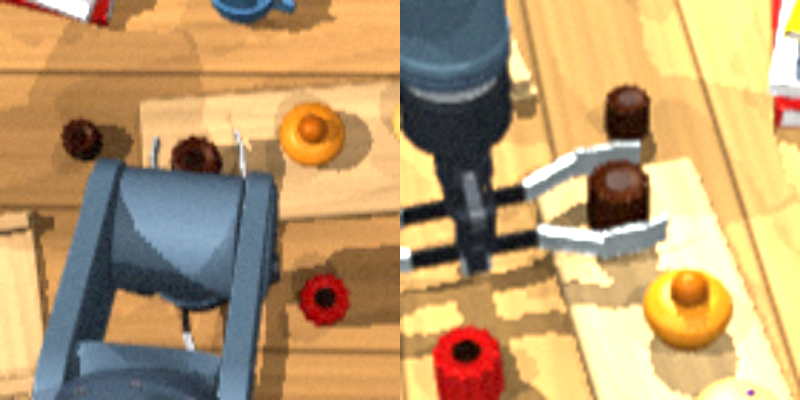

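Emit:
{"name": "drive_tool", "arguments": {"deltas": [[[0.08,0,0,0,0,0,0],[0.0,0,0,0,0,0,0],[-0.06,0,0,0,0,0,0],[-0.11,0,0,0,0,0,0],[-0.15,0,0,0,0,0,0],[-0.18,0,0,0,0,0,0],[-0.22,0,0,0,0,0,0],[-0.3,0,0,0,0,0,0],[-0.5,0,0,0,0,0,0],[-0.5,0,0,0,0,0,0]]], "grip_force": 45}}

```text
time_s: 8.88
tcp_pos: [0.4666, 0.0817, 0.0253]
tcp_rot: [-0.0, -0.04, 0.999, 0.0]
contact_force: [0.6, 0.5, -1.2]
gripper_width: 0.0335
grasp_force: 44.7
```

Stopped at 33.5 mm with 45 N, so it is closed on the canelé. Lifting.

Emit:
{"name": "drive_tool", "arguments": {"deltas": [[[-0.5,0,0,-3,0,0,0],[-0.5,0,0,-6,0,0,0],[-0.5,0,0,-12,0,0,0],[-0.5,0,0,-18,0,0,0],[-0.5,0,0,-22,0,0,0],[-0.5,0,0,-22,0,0,0],[-0.5,0,0,-15,0,0,0],[-0.5,0,0,-8,0,0,0],[-0.5,0,0,-3,0,0,0],[-0.5,0,0,0,0,0,0]]]}}

```text
time_s: 10.12
tcp_pos: [0.4662, 0.0817, 0.1339]
tcp_rot: [-0.0, -0.04, 0.999, 0.0]
contact_force: [-0.1, -0.4, -2.6]
gripper_width: 0.0333
grasp_force: 44.8
```

```bash
python3 - <<'E'
from h import *
goal([.3734,-.360,.112],.08)
a=snap('top','t5')['img'][130:270,180:320];b=snap('side','s5')['img'][110:270,210:370]
o=np.hstack([cv2.resize(a,(400,400)),cv2.resize(b,(400,400),interpolation=cv2.INTER_CUBIC)]);cv2.imwrite('pics/v5.png',cv2.convertScaleAbs(o[:,:,::-1],alpha=1.8))
E
```

```text
t 10.12 tcp [466.2  81.7 133.9] F [-0.1 -0.4 -2.6] w 0.0333 g 44.790601506392704
turn [ 0.    -0.001  0.   ] shift now [ 127.9 -432.9   22. ] shift turned [ 127.8 -432.9   21.9]
```

View pics/v5.png

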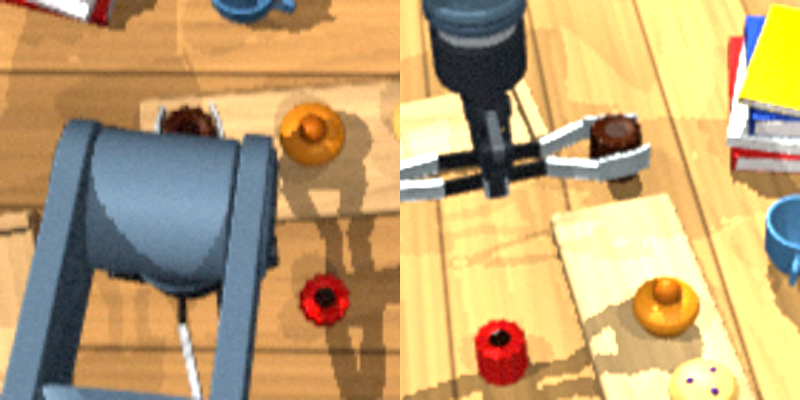

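The canelé is held upright; the brioche and the others are unmoved. Carrying it towards the plate.

Emit:
{"name": "drive_tool", "arguments": {"deltas": [[[-0.5,2,-6,0,0,0,0],[-0.5,4,-15,0,0,0,0],[-0.5,7,-24,0,0,0,0],[-0.5,9,-30,0,0,0,0],[-0.5,9,-30,0,0,0,0],[-0.5,9,-30,0,0,0,0],[-0.5,9,-30,0,0,0,0],[-0.5,9,-30,0,0,0,0],[-0.5,9,-30,0,0,0,0],[-0.5,9,-30,0,0,0,0],[-0.5,9,-30,0,0,0,0],[-0.5,9,-30,0,0,0,0]]]}}

```text
time_s: 11.72
tcp_pos: [0.397, -0.2416, 0.1343]
tcp_rot: [-0.0, -0.04, 0.999, -0.0]
contact_force: [-0.1, 0.6, -1.3]
gripper_width: 0.0334
grasp_force: 44.8
```

Emit:
{"name": "drive_tool", "arguments": {"deltas": [[[-0.5,9,-30,0,0,0,0],[-0.5,9,-30,0,0,0,0],[-0.5,7,-25,3,0,0,0],[-0.5,5,-18,5,0,0,0],[-0.5,2,-10,5,0,0,0],[-0.5,1,-5,4,0,0,0],[-0.5,0,0,0,0,0,0],[-0.5,0,0,0,0,0,0]]]}}

```text
time_s: 12.72
tcp_pos: [0.3749, -0.3594, 0.1173]
tcp_rot: [-0.0, -0.041, 0.999, 0.0]
contact_force: [-0.2, 1.2, -2.8]
gripper_width: 0.0332
grasp_force: 44.8
```

```bash
python3 - <<'E'
from h import *
goal([.3734,-.360,.117],.08)
a=snap('top','t6')['img'][100:380,230:510];b=snap('side','s6')['img'][140:420,120:400]
o=np.hstack([cv2.resize(a,(400,400)),cv2.resize(b,(400,400),interpolation=cv2.INTER_CUBIC)]);cv2.imwrite('pics/v6.png',cv2.convertScaleAbs(o[:,:,::-1],alpha=1.6))
E
```

```text
t 12.72 tcp [ 374.9 -359.4  117.3] F [-0.2  1.2 -2.8] w 0.0332 g 44.83294912861311
turn [ 0.    -0.     0.001] shift now [ 1.5 -0.4  0.3] shift turned [ 1.5 -0.4  0.3]
```

View pics/v6.png

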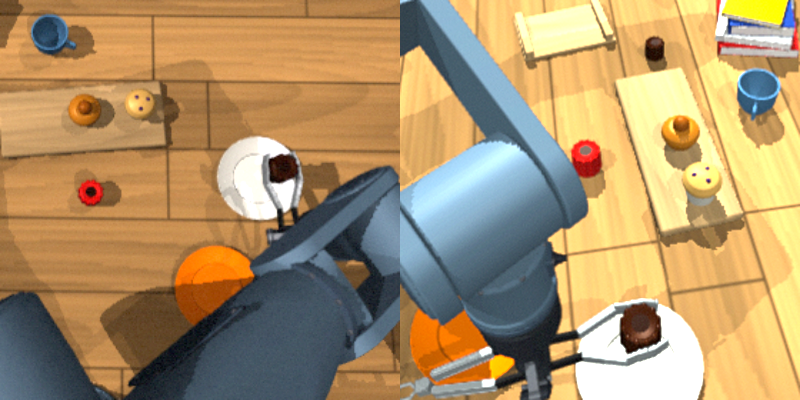

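```bash
python3 - <<'E'
from h import *
T=load('t6');S=load('s6');c=[]
for C,(x,y) in((T,(429,216)),(S,(289,370))):
    m=(C['img'].max(2)<70).astype(np.uint8); w=np.zeros_like(m); cv2.circle(w,(x,y),19 if C is S else 12,1,-1)
    q=np.argwhere(m&w)[:,::-1]; c.append((q.min(0)+q.max(0))/2); print(c[-1],q.min(0),q.max(0))
p,e=tri(T,c[0],S,c[1]);print((p*1e3).round(1),e)
print(tri(T,(428.8,216.2),S,(288.7,369.6)))
print('plate pix',proj(S,[.4865,-.351,.017]),proj(T,[.4865,-.351,.017]))
E
```

```text
[428. 216.] [418 205] [438 227]
[288. 369.] [274 352] [302 386]
[ 488.9 -350.1  144.5] 0.003636760243905763
(array([ 0.48903854, -0.35162664,  0.14541493]), np.float64(0.002160907635748263))
plate pix [[287.78004251 395.75273265]] [[411.76180429 224.31439605]]
```

The canelé is at about (489, −351) mm, with its underside roughly 90 mm above the plate at (486.5, −351). One small trim, let it settle, then hand in.

Emit:
{"name": "drive_tool", "arguments": {"deltas": [[[-0.5,2,0,0,0,0,0],[-0.5,0,0,0,0,0,0],[-0.5,0,0,0,0,0,0],[-0.5,0,0,0,0,0,0]]]}}

```text
time_s: 13.32
tcp_pos: [0.3727, -0.3603, 0.1173]
tcp_rot: [0.0, -0.04, 0.999, -0.0]
contact_force: [0.5, -0.6, -2.2]
gripper_width: 0.0335
grasp_force: 44.8
```

```bash
python3 -c "
from h import *
goal([.3734,-.360,.117],.08)
print(order.close_job())"
```

```text
t 13.32 tcp [ 372.7 -360.3  117.3] F [ 0.5 -0.6 -2.2] w 0.0335 g 44.839355939329835
turn [-0.  0.  0.] shift now [-0.8  0.2  0.3] shift turned [-0.8  0.2  0.3]
the job is handed in; nothing more can be done
None
```

Job handed in at 13.3 s: the tongs hold the canelé upright about 90 mm above the middle of the white plate; the other pastries, the cup and the plate look unmoved in the last pictures.

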